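Sort the capped vials onto the cam lift and hold it raised

ROBOT

A 7-joint arm with a two-finger parallel gripper is mounted at the origin on the work surface. World frame = base frame: x ahead of the robot, y to its left, z up, the work surface at z = 0. Lengths are in m, angles in rad, forces in N, time in s.
With the tool pointing down it reaches from about 0.4 to 0.85 m from the base axis. Payload 10.4 kg.
Tool frame: the origin (TCP) lies midway between the tips of the shut fingers; the grasp point (between the pads) lies 19 mm behind it (manip.pinch_z is the distance from the TCP to the grasp point, in m); y points along the fingers, x is the direction in which the jaws open and shut, and the axes are right-handed (so a half turn about y gives the same grasp; the last joint's range is limited). The gripper opens to 85 mm and grips with 20 to 120 N. Pads are 22 mm wide; open, the fingers measure 114 mm over their backs; the gripper's body (76 mm by 85 mm) begins 54 mm behind the grasp point. The pads swing forward as they close: fully open they stand 13 mm farther back than shut.
Start: joints at [1.259, 0.332, -0.065, 1.46, 0.022, 1.35, -0.088], TCP at [0.178, -0.599, 0.231] pointing down, gripper open.
Joint ranges: [-2.6, 2.6], [-0.5, 2.12], [-1.47, 1.34], [0.16, 2.42], [-1.27, 4.41], [0.06, 2.06], [-2.6, 2.6]. Speed limits (rad/s): [2.22, 2.22, 2.79, 2.79, 3.14, 3.14, 3.14].

INTERFACE

Orientations are given as a unit quaternion [x, y, z, w].
In Python, from workcell import manip gives the robot as it stands.
- The arm moves only by the shell command python3 -m pendant 'ROWS' [OPENING] [FORCE]. ROWS is a JSON object of lists of equal length, an entry for each row: "offset": the shift along the tool's x, y, z scaled (see below), a list of three; "turn": the turn, a rotation vector about the tool's x, y, z scaled (see below), a list of three. A call has 1 to 12 rows; each row is the pose to reach, as a shift and turn from the pose measured when the call began, along the tool's axes at that moment; what a row does not reach only later rows make up. The controller multiplies each number of a shift by 200 mm and each number of a turn by 45 degrees. A row lasts 1/8 s, in which the tool goes at most 62.5 mm and 10.7 degrees, less where a joint would pass 70% of its speed; a pose out of reach is approached as far as the arm can. A call with a number of a shift or a turn outside -1 to 1 is refused whole. A call with a gripper value outside its range is refused whole. OPENING is the opening in per cent of the stroke, from 0 (shut) to 100 (fully open), set as the call begins (- or left out, the last holds). The fingers move at their own pace and stop on an object; FORCE is the grip in N (left out, the last holds). Time passes only in rows, so rows that repeat a pose let the fingers close. It gives the time, the measured TCP pose, the force and the opening at its end, in the units of the state.
- manip.get_obs(): the state, without advancing time (a new reading comes with each control period).
- manip.camera(name): name is "side" or "top"; returns (picture, depth): 480x640x3 uint8, red, green, blue; 480x640 float32, m along the optical axis (not along the pixel's ray), 0 where there is no reading.
- manip.camera_model(name): a dict with "intrinsics" (3x3 intrinsics, pixels), "R" (3x3) and "t" (3): a world point X has camera coordinates R X + t. Camera axes: x right, y down, z forward; pixel columns grow to the right and rows downward; lengths in m; the calibration is good to about 2 mm. A picture is of the moment at which its call begins. camera_model takes no time and is no camera call.
- manip.hand_in(): hands the job in, once; it reports no verdict.
The state is a dict: "clock": time; "joint_pos": joint angles; "joint_velocities": joint speeds; "tau": joint torques, N m; "position": TCP position; "ee_rot": TCP orientation; "ft_force": force on the tool from outside, world axes, zero at the start; "torque": the same for the moment, N m; "grip_width": opening from 0.0 (shut) to 1.0 (fully open).
Only numpy, scipy, OpenCV 4.12 (cv2) and the standard library are available. Lean on these libraries where they do the work, as an engineer would, in place of code of your own. Each camera call takes 0.05 s, during which the arm holds its last target. There are 200 camera calls.

TASK

Stand the red-capped vial in the red tray and both blue-capped vials in the blue tray on the lift stand, upright and let go, while the cam lever is still down, without tipping any vial over. Then take the lever's orange handle and swing the lever up to upright, where the cam lifts the stage highest (not past it), and finish while still holding it there: the spring would pull it down again. Leave the white-capped vial and everything else where it stands.

Things in the scene. Friction and masses are not known exactly. Their poses are not given: they have to be found in the camera images.
- vial_red: specimen vial, clear body 25 mm across with a red cap 27 mm across; 62 mm tall in all, the cap takes the top 18 mm; 30 to 65 g. Stands upright on the bench at the start. Origin at the centre of its underside, z along its axis, upward.
- vial_blue_a: specimen vial, clear body 25 mm across with a blue cap 27 mm across; 62 mm tall in all, the cap takes the top 18 mm; 30 to 65 g. Stands upright on the bench at the start. Origin at the centre of its underside, z along its axis, upward.
- vial_blue_b: specimen vial, clear body 25 mm across with a blue cap 27 mm across; 62 mm tall in all, the cap takes the top 18 mm; 30 to 65 g. Stands upright on the bench at the start. Origin at the centre of its underside, z along its axis, upward.
- red_tray: open square red plastic tray, loose, 120 g, on the lift stage beside the other tray (either may be left or right); outside 104 x 104 x 26 mm, walls and floor 4 mm thick, inner floor 96 x 96 mm, 4 mm above the origin. Origin at the centre of its underside, x and y along its sides, as the stand's.
- blue_tray: open square blue plastic tray, loose, 120 g, on the lift stage beside the other tray (either may be left or right); outside 104 x 104 x 26 mm, walls and floor 4 mm thick, inner floor 96 x 96 mm, 4 mm above the origin. Origin at the centre of its underside, x and y along its sides, as the stand's.
- lift_stand: cam lift stand fixed to the bench: grey base 150 (x) x 270 (y) x 12 mm, blue housing. Origin at the centre of its underside, x away from the robot, y left, z up. Its aluminium stage (130 x 234 mm, rim 6 mm) carries the two trays, centred 56 mm to +y and -y. The lever is on its right (-y) side.
- stage_top (a point): middle of the stage's upper face, 70 mm above the bench when the stage is down; rises with it. Axes as lift_stand.
- lift_stage (a joint): height of the stage above its lowest position, m: 0 down, 0.020 at the cam's highest lift.
- cam_lever (a joint): lever angle, rad: 0 = down, pointing at the robot, 0.12 rad above level; grows as the handle swings up and away from the robot. 1.45 = exactly upright, cam at its highest (stage up 20 mm); beyond, to the stop at 1.9, the stage sinks again. A return spring (0.25 N m/rad) pulls it down when let go, against 0.12 N m of friction; swinging it takes 1 to 6 N at the handle. Starts at 0.
- handle (a point): lever handle: orange round cross-bar, 15 mm thick, 66 mm long, along the stand's y. This point is the bar's middle, 110 mm from the lever's axis; about 55 mm above the bench (lever down), 152 mm (upright). The steel lever arm, 12 mm thick, lies 40 mm to +y of it; nothing stands to -y. It can be pinched from above, fingers closing across it, and turns between the pads as the lever swings.
- cam_pivot (a point): point on the lever's axis of rotation, in the plane in which the handle point moves: 200 mm to the right (-y) of the lift_stand origin and 42 mm above the bench; the axis runs along the stand's y.
- vial_white: vial with a white cap, same size and form as the others (26 x 62 mm), standing on the bench among them; not part of the job, stays where it is
- dish_stack: stack of clear petri dishes, 92 mm across, 105 mm high, bystander
- flask: amber conical flask, 88 mm across at the foot, 125 mm high, bystander
- burner: gas burner, green round foot 84 mm across, thin metal tube, 130 mm high, bystander
- reagent_bottle: amber bottle, 66 mm across, 130 mm high, bystander
- tip_box: yellow box with clear lid, 82 x 122 x 56 mm, bystander
- spatula: spatula 200 mm long lying on the bench, bystander
There are look-alikes about, which are no part of the job. There is more than one size of the red_tray; the one meant has the size given above. Of the things shaped like the blue_tray, the blue one is meant.

How it is judged:
On the way, in this order (a step that is already met when the one before it is completed fails the run):
1. all three vials stand released in the tray of their colour while the lever is still down (x of vial_red in the frame of red_tray between -0.04 and 0.04 m and y of vial_red in the frame of red_tray between -0.04 and 0.04 m and z of vial_red in the frame of red_tray between 0 and 0.01 m and angle between each of vial_red, vial_blue_a, vial_blue_b's own z axis and vertical below 0.2 rad and contact force between the fingers and vial_red below 0.2 N and linear speed of each of vial_red, vial_blue_a, vial_blue_b below 0.04 m/s and x of vial_blue_a in the frame of blue_tray between -0.04 and 0.04 m and y of vial_blue_a in the frame of blue_tray between -0.04 and 0.04 m and z of vial_blue_a in the frame of blue_tray between 0 and 0.01 m and contact force between the fingers and vial_blue_a below 0.2 N and x of vial_blue_b in the frame of blue_tray between -0.04 and 0.04 m and y of vial_blue_b in the frame of blue_tray between -0.04 and 0.04 m and z of vial_blue_b in the frame of blue_tray between 0 and 0.01 m and contact force between the fingers and vial_blue_b below 0.2 N and angle between each of red_tray, blue_tray's own z axis and vertical below 0.1 rad and horizontal distance between each of red_tray, blue_tray and stage_top below 0.075 m and z of red_tray in the frame of stage_top between -0.005 and 0.005 m and z of blue_tray in the frame of stage_top between -0.005 and 0.005 m and value of joint cam_lever below 0.5 rad), for 0.2 s.
2. the handle is held with the lever upright and the stage at its highest (value of joint cam_lever between 1.23 and 1.67 rad and value of joint lift_stage above 0.0175 m and velocity of joint cam_lever between -0.15 and 0.15 rad/s and contact force between the fingers and cam_lever above 0.5 N), for 0.3 s.
At the end, for the whole second after the job is handed in: Lever within 0.22 rad of upright, still, stage lifted 17.5 mm or more, fingers pressing the handle over 0.5 N; trays flat on the stage; each coloured vial on its own colour tray's floor, within 40 mm of centre each way, tilted under 0.2 rad, released, at rest (all of step 2 and x of vial_red in the frame of red_tray between -0.04 and 0.04 m and y of vial_red in the frame of red_tray between -0.04 and 0.04 m and z of vial_red in the frame of red_tray between 0 and 0.01 m and angle between each of vial_red, vial_blue_a, vial_blue_b's own z axis and vertical below 0.2 rad and contact force between the fingers and vial_red below 0.2 N and linear speed of each of vial_red, vial_blue_a, vial_blue_b below 0.04 m/s and x of vial_blue_a in the frame of blue_tray between -0.04 and 0.04 m and y of vial_blue_a in the frame of blue_tray between -0.04 and 0.04 m and z of vial_blue_a in the frame of blue_tray between 0 and 0.01 m and contact force between the fingers and vial_blue_a below 0.2 N and x of vial_blue_b in the frame of blue_tray between -0.04 and 0.04 m and y of vial_blue_b in the frame of blue_tray between -0.04 and 0.04 m and z of vial_blue_b in the frame of blue_tray between 0 and 0.01 m and contact force between the fingers and vial_blue_b below 0.2 N and angle between each of red_tray, blue_tray's own z axis and vertical below 0.1 rad and horizontal distance between each of red_tray, blue_tray and stage_top below 0.075 m and z of red_tray in the frame of stage_top between -0.005 and 0.005 m and z of blue_tray in the frame of stage_top between -0.005 and 0.005 m); the arm keeps its last pose, push and grip.
It fails at once if a bystander (white-capped vial, dishes, flask, burner, bottle, tip box, spatula) is moved by more than 30 mm (distance of any of vial_white, dish_stack, flask, burner, reagent_bottle, tip_box, spatula from where it was at the start of the episode above 0.03 m).
It fails at once if a vial is tipped over (angle between any of vial_red, vial_blue_a, vial_blue_b, vial_white's own z axis and vertical above 0.9 rad).
It also fails if it takes over 72 s, if anything falls off the work surface, if the arm or the gripper's body presses on something with over 40 N, if the wrist force passes 120 N, or if a joint passes its speed limit or range.

## Working session

There is one attempt and no reset: what is moved stays moved. The work goes in short steps, Python scripts to look and compute and a shell command to move; the robot and the scene stay as the last step left them, time stands still between calls to the robot, and variables do not carry over. Pictures are saved under pics/ and viewed, about 8 in all and at most 12, crops included, and the job is handed in when it is done.

```bash
mkdir -p pics; ls; cat > h.py <<'E'
import numpy as np, cv2
from workcell import manip
from scipy.spatial.transform import Rotation as Rn
def snap(n,f):
    im,d=manip.camera(n); cv2.imwrite('pics/'+f+'.png',im[:,:,::-1]); np.savez('pics/'+f+'.npz',im=im,d=d); return im,d
def ray(n,u,v,z):
    m=manip.camera_model(n);K,R,t=[np.array(m[k]) for k in("intrinsics","R","t")]
    o=-R.T@t; r=R.T@np.linalg.solve(K,[u,v,1.]); return o+r*(z-o[2])/r[2]
def cloud(n,d):
    m=manip.camera_model(n);K,R,t=[np.array(m[k]) for k in("intrinsics","R","t")]
    v,u=np.mgrid[:480,:640]; P=np.stack([u,v,np.ones_like(u)],-1)@np.linalg.inv(K).T*d[...,None]
    return (P-t)@R
def plan(target,yaw=None):
    """offset for TCP target in tool axes/units; yaw = desired world angle of the jaw axis (x), tool down"""
    o=manip.get_obs();T=Rn.from_quat(o["ee_rot"]).as_matrix()
    off=T.T@(np.array(target)-o["position"])/0.2
    return off.round(3)
E
python3 - <<'E'
from h import *
o=manip.get_obs();print(o); print(Rn.from_quat(o["ee_rot"]).as_matrix().round(3),manip.pinch_z)
for n in("top","side"):
    snap(n,n+"0"); m=manip.camera_model(n); R=np.array(m["R"]);print(n,-R.T@np.array(m["t"]),R[2],m["intrinsics"])
E
```

```text
pics
{'clock': 0.0, 'joint_pos': array([ 1.25939638,  0.33286199, -0.06471048,  1.4609405 ,  0.02161283,
        1.34990286, -0.08849525]), 'joint_velocities': array([ 1.50074128e-04, -1.18743009e-03, -6.22541020e-04, -1.41370319e-04,
        1.23624505e-04, -7.95404750e-05,  2.50333335e-04]), 'tau': array([ 8.79342610e-05, -6.25430775e+01,  4.96177026e-02, -3.91605091e+01,
        1.64282037e-02,  9.74672585e-03,  1.75604350e-05]), 'position': array([ 0.17789076, -0.5987569 ,  0.23052253]), 'ee_rot': array([-0.56647579,  0.42325266, -0.4224191 ,  0.56703128]), 'ft_force': array([ 0.80582388,  0.67348833, -0.70973879]), 'torque': array([ 0.01068298, -0.00119573,  0.04298464]), 'grip_width': 1.0018284555275658}
[[ 0.285 -0.     0.959]
 [-0.959  0.001  0.285]
 [-0.001 -1.    -0.   ]] 0.0187
top [0.4148595  0.02061323 1.4184129 ] [ 0.06824243  0.01033199 -0.99761527] [[609.35027261   0.         321.21231316]
 [  0.         609.35027261 249.06776725]
 [  0.           0.           1.        ]]
side [-0.00233593  0.80113403  0.6150861 ] [ 0.48196846 -0.71481001 -0.50670805] [[468.59321388   0.         313.47692158]
 [  0.         468.59321388 246.04180174]
 [  0.           0.           1.        ]]
```

View pics/top0.png

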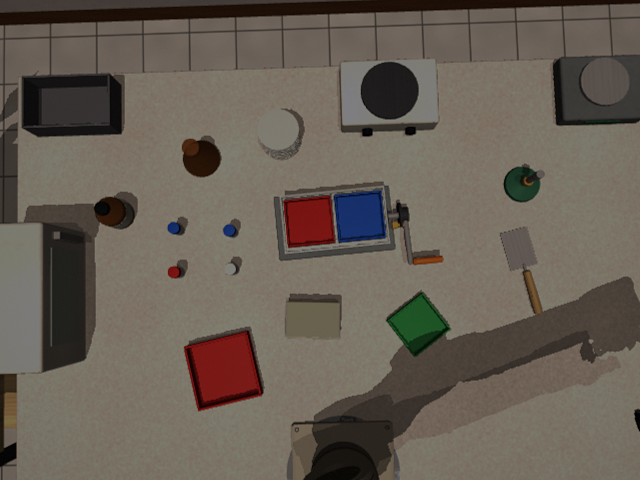

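View pics/side0.png

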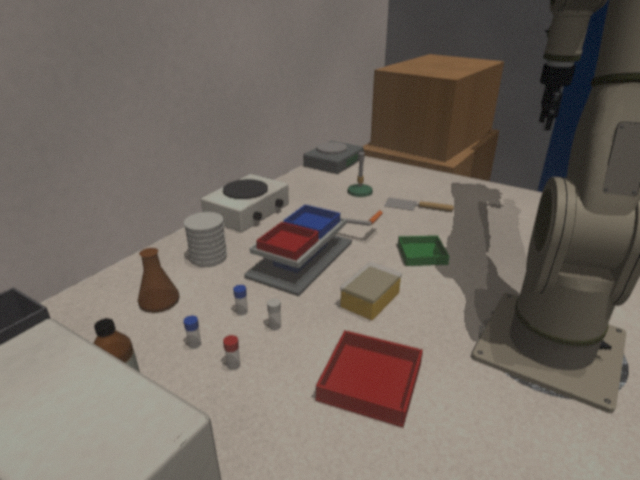

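Top view: blue caps at (175,228) and (230,230), red cap at (175,272), white cap at (231,268). The red tray on the stage is at (310,221) and the blue one at (360,216). The handle is at (428,260). 

Look-alikes: the red tray at (223,369) is larger and on the bench, and the one at (419,323) is green. The trays on the stage are the ones meant. I'll measure these and confirm in one crop.

```bash
python3 - <<'E'
from h import *
f=np.load('pics/top0.npz');im,d=f['im'],f['d'];P=cloud('top',d)
hsv=cv2.cvtColor(im,cv2.COLOR_RGB2HSV)
H,S,V=[hsv[...,i].astype(int) for i in range(3)]
masks=dict(red=((H<6)|(H>174))&(S>150)&(V>70),blue=(H>105)&(H<125)&(S>120)&(V>70),orange=(H>=6)&(H<16)&(S>170)&(V>120))
for k,m in masks.items():
    n,l,s,c=cv2.connectedComponentsWithStats(m.astype(np.uint8))
    for i in range(1,n):
        if s[i,4]<40: continue
        q=P[l==i]; q=q[np.isfinite(q).all(1)]; z=np.percentile(q[:,2],[10,50,95])
        hz=0.062 if s[i,4]<400 else .096
        print(k,c[i].round(1),s[i,4],'z',z.round(3),'med',np.median(q,0).round(3),'ray',ray('top',*c[i],hz).round(3))
        if s[i,4]>400 or k=='orange':
            r=cv2.minAreaRect(np.argwhere(l==i)[:,::-1].astype(np.float32))
            w=np.array([ray('top',*p,.055 if k=='orange' else .096)[:2] for p in cv2.boxPoints(r)])
            print('   corners',w.round(3).tolist(), 'sides',np.linalg.norm(w-np.roll(w,1,0),axis=1).round(3),'ctr',w.mean(0).round(3))
# side cross-check of caps
f=np.load('pics/side0.npz');im2=f['im'];P2=cloud('side',f['d'])
for n,(u,v) in dict(ba=(192,323),bb=(240,291),red=(231,343),white=(274,307)).items(): print(n,P2[v,u].round(3))
u,v=231,268;print('white',ray('top',u,v,.062).round(3),P[v,u].round(3))
a=cv2.resize(im[200:300,150:270],None,fx=4,fy=4,interpolation=2);b=cv2.resize(im[180:280,270:450],None,fx=4,fy=4,interpolation=2)[:400,:]
cv2.imwrite('pics/crop.png',cv2.resize(np.hstack([a,b]),(800,267))[:,:,::-1])
E
```

```text
red [309.2 220.8] 2091 z [0.07  0.074 0.097] med [0.57  0.059 0.074] ray [0.568 0.059 0.096]
   corners [[0.616, 0.115], [0.623, 0.012], [0.519, 0.005], [0.512, 0.108]] sides [0.104 0.104 0.104 0.103] ctr [0.568 0.06 ]
red [173.2 272. ] 104 z [0.058 0.062 0.066] med [0.467 0.367 0.062] ray [0.467 0.367 0.062]
red [223.5 368.1] 3685 z [0.002 0.006 0.038] med [0.245 0.267 0.006] ray [0.255 0.252 0.096]
   corners [[0.305, 0.339], [0.332, 0.201], [0.194, 0.172], [0.167, 0.309]] sides [0.141 0.141 0.141 0.14 ] ctr [0.25  0.255]
blue [359.2 215.8] 2018 z [0.07  0.074 0.096] med [ 0.578 -0.052  0.074] ray [ 0.575 -0.051  0.096]
   corners [[0.624, 0.004], [0.631, -0.1], [0.527, -0.106], [0.52, -0.003]] sides [0.104 0.104 0.104 0.103] ctr [ 0.575 -0.051]
blue [172.9 227.6] 101 z [0.058 0.061 0.066] med [0.566 0.366 0.061] ray [0.566 0.366 0.062]
blue [228.6 229.9] 106 z [0.058 0.062 0.066] med [0.557 0.24  0.062] ray [0.557 0.241 0.062]
orange [428.3 260.1] 96 z [0.059 0.062 0.066] med [ 0.476 -0.202  0.062] ray [ 0.476 -0.203  0.062]
   corners [[0.478, -0.171], [0.482, -0.232], [0.474, -0.233], [0.47, -0.172]] sides [0.008 0.061 0.008 0.061] ctr [ 0.476 -0.202]
ba [0.56  0.369 0.058]
bb [0.55  0.248 0.061]
red [0.461 0.372 0.06 ]
white [0.462 0.25  0.059]
white [0.472 0.237 0.062] [0.471 0.237 0.065]
```

View pics/crop.png

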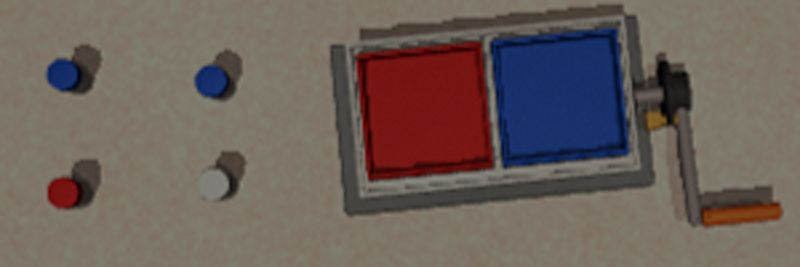

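The crop confirms the picks: trays are 104 mm square, cap tops are at 62 mm, and the predicted handle position (0.475, -0.202) matches the measured orange bar. Stand yaw is about 0.063 rad. I'll start moving, with the jaws heading for the stand's x direction.

```bash
cat >> h.py <<'E'
import sys
Y=np.array([-.063,.998]);X=np.array([.998,.063]);C=np.array([.5715,.0045])
def go(*tgt,ang=None):
    o=manip.get_obs();T=Rn.from_quat(o["ee_rot"]).as_matrix()
    print('clk',round(o['clock'],2),'pos',o['position'].round(4),'jaw',np.arctan2(T[1,0],T[0,0]).round(3),'ydown',T[:,1].round(3),'F',o['ft_force'].round(1),'w',round(o['grip_width'],3))
    if ang is not None: # desired full orientation: y down, x at ang
        D=np.array([[np.cos(ang),0,-np.sin(ang)],[np.sin(ang),0,np.cos(ang)],[0,-1,0.]]); 
        D[:,2]=np.cross(D[:,0],D[:,1])
        print('turn',(Rn.from_matrix(T.T@D).as_rotvec()/(np.pi/4)).round(3))
    for t in tgt: print('off',(T.T@(np.array(t)-o['position'])/.2).round(3))
E
python3 -m pendant '{"offset":[[-1,0,1],[-1,0,1],[-1,0,1],[-1,0,1],[-1,0,1],[-1,0,1]],"turn":[[0,-0.9,0],[0,-0.9,0],[0,-0.9,0],[0,-0.9,0],[0,-0.9,0],[0,-0.9,0]]}' 60 30
python3 -c "
from h import *
go([.557,.241,.2],[.40,-.19,.2],ang=.063)"
```

```text
clock: 0.85
position: [0.314, -0.3479, 0.2309]
ee_rot: [-0.678, 0.199, -0.199, 0.679]
ft_force: [0.0, -0.3, -1.3]
grip_width: 0.604
clk 0.85 pos [ 0.314  -0.3479  0.2309] jaw -0.571 ydown [-0.     0.001 -1.   ] F [ 0.  -0.3 -1.3] w 0.604
turn [-0.001 -0.807 -0.001]
off [-0.568  0.157  3.134]
off [-0.065  0.155  0.897]
```

```bash
python3 -m pendant '{"offset":[[-0.1,0.1,1],[-0.1,0.1,1],[-0.1,0.1,1],[-0.1,0.1,1],[-0.1,0.1,1]],"turn":[[0,-0.807,0],[0,-0.807,0],[0,-0.807,0],[0,-0.807,0],[0,-0.807,0]]}' >/dev/null
python3 -c "
from h import *
go([.557,.241,.2],ang=.063)"
```

```text
clk 1.48 pos [ 0.4052 -0.1692  0.2109] jaw 0.063 ydown [-0.001  0.001 -1.   ] F [ 1.1 -0.4 -0.3] w 0.601
turn [-0.002 -0.    -0.001]
off [0.887 0.056 1.999]
```

```bash
python3 -m pendant '{"offset":[[0.45,0.05,1],[0.45,0.05,1],[0.45,0.05,1],[0.45,0.05,1],[0.45,0.05,1]],"turn":[[0,0,0],[0,0,0],[0,0,0],[0,0,0],[0,0,0]]}' >/dev/null
python3 -m pendant '{"offset":[[0.44,0.1,1],[0.44,0.1,1],[0.44,0.1,1],[0.44,0.1,1],[0.44,0.1,1]],"turn":[[0,0,0],[0,0,0],[0,0,0],[0,0,0],[0,0,0]]}' >/dev/null
python3 -c "
from h import *
go([.557,.241,.1],[.557,.241,.03],ang=.063)
print(manip.get_obs()['joint_pos'].round(2))"
```

```text
clk 2.73 pos [0.5592 0.2402 0.1798] jaw 0.06 ydown [-0.003  0.002 -1.   ] F [-0.1 -2.   0.2] w 0.6
turn [-0.002 -0.004 -0.004]
off [-0.009  0.399  0.004]
off [-0.008  0.749  0.003]
[ 0.17  0.46 -0.85  1.54  0.35  1.3  -0.66]
```

```bash
python3 -m pendant '{"offset":[[-0.008,0.2,0.005],[-0.008,0.4,0.005],[-0.008,0.5,0.005],[-0.008,0.6,0.005],[-0.008,0.68,0.005],[-0.008,0.75,0.005],[-0.008,0.75,0.005]],"turn":[[0,0,0],[0,0,0],[0,0,0],[0,0,0],[0,0,0],[0,0,0],[0,0,0]]}' 
python3 -m pendant '{"offset":[[0,0,0],[0,0,0],[0,0,0],[0,0,0],[0,0,0],[0,0,0]],"turn":[[0,0,0],[0,0,0],[0,0,0],[0,0,0],[0,0,0],[0,0,0]]}' 10 30
python3 - <<'E'
from h import *
go(ang=.063); im,d=snap('side','s1')
cv2.imwrite('pics/s1c.png',cv2.resize(im[200:400,150:350],None,fx=2.5,fy=2.5)[:,:,::-1])
E
```

```text
clock: 3.6
position: [0.5566, 0.2412, 0.029]
ee_rot: [-0.706, -0.02, 0.023, 0.707]
ft_force: [-0.1, 0.7, -0.1]
grip_width: 0.6
clock: 4.35
position: [0.5571, 0.2415, 0.0297]
ee_rot: [-0.706, -0.02, 0.023, 0.707]
ft_force: [0.7, 0.0, 5.8]
grip_width: 0.306
clk 4.35 pos [0.5571 0.2415 0.0297] jaw 0.06 ydown [-0.003  0.002 -1.   ] F [0.7 0.  5.8] w 0.306
turn [-0.002 -0.003 -0.004]
```

View pics/s1c.png

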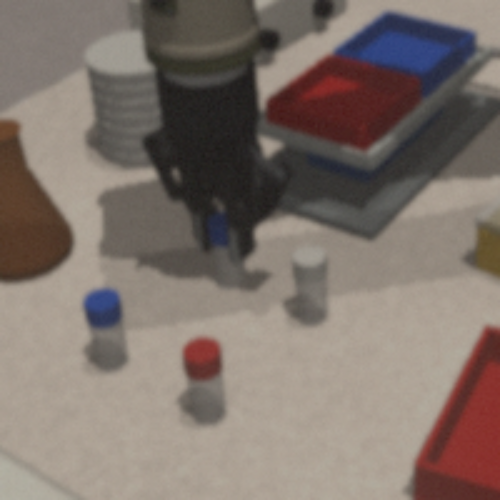

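The view shows the pads around the blue cap, with the vial upright at crop (222,250). The grip width of 26 mm fits a 27 mm cap. Lift next.

```bash
python3 -m pendant '{"offset":[[0,-0.1,0],[0,-0.25,0],[0,-0.4,0],[0,-0.55,0],[0,-0.7,0],[0,-0.8,0],[0,-0.8,0]],"turn":[[0,0,0],[0,0,0],[0,0,0],[0,0,0],[0,0,0],[0,0,0],[0,0,0]]}' 
python3 -c "
from h import *
go([.5764,-.073,.19],[.5764,-.073,.105],ang=.063)"
```

```text
clock: 5.28
position: [0.5581, 0.2416, 0.1913]
ee_rot: [-0.706, -0.021, 0.022, 0.708]
ft_force: [-0.7, 0.2, -0.8]
grip_width: 0.306
clk 5.28 pos [0.5581 0.2416 0.1913] jaw 0.06 ydown [-0.001  0.002 -1.   ] F [-0.7  0.2 -0.8] w 0.306
turn [-0.003 -0.003 -0.001]
off [-0.004  0.003 -1.576]
off [-0.003  0.428 -1.577]
```

```bash
python3 -m pendant '{"offset":[[0,0,-0.1],[0,0,-0.3],[0,0,-0.5],[0,0,-0.7],[0,0,-0.85],[0,0,-0.95],[0,0,-1]],"turn":[[0,0,0],[0,0,0],[0,0,0],[0,0,0],[0,0,0],[0,0,0],[0,0,0]]}' >/dev/null
python3 -m pendant '{"offset":[[0,0,-0.1],[0,0,-0.25],[0,0,-0.4],[0,0,-0.5],[0,0,-0.57],[0,0,-0.57]],"turn":[[0,0,0],[0,0,0],[0,0,0],[0,0,0],[0,0,0],[0,0,0]]}' 
python3 -c "
from h import *
go([.5764,-.073,.125],[.5764,-.073,.105],ang=.063)"
```

```text
clock: 6.9
position: [0.5764, -0.0737, 0.1891]
ee_rot: [-0.706, -0.019, 0.022, 0.708]
ft_force: [-0.3, -0.0, -1.0]
grip_width: 0.302
clk 6.9 pos [ 0.5764 -0.0737  0.1891] jaw 0.058 ydown [-0.003  0.002 -1.   ] F [-0.3 -0.  -1. ] w 0.302
turn [-0.003 -0.006 -0.004]
off [0.001 0.32  0.002]
off [0.002 0.42  0.002]
```

```bash
python3 -m pendant '{"offset":[[0,0.1,0],[0,0.2,0],[0,0.28,0],[0,0.34,0],[0,0.38,0],[0,0.4,0],[0,0.415,0],[0,0.42,0],[0,0.42,0]],"turn":[[0,0,0],[0,0,0],[0,0,0],[0,0,0],[0,0,0],[0,0,0],[0,0,0],[0,0,0],[0,0,0]]}' 
python3 - <<'E'
from h import *
go([.5764,-.073,.105]);im,d=snap('side','s2')
cv2.imwrite('pics/s2c.png',cv2.resize(im[140:300,220:420],None,fx=3,fy=3)[:,:,::-1])
E
```

```text
clock: 8.02
position: [0.5762, -0.0735, 0.1053]
ee_rot: [-0.706, -0.019, 0.021, 0.708]
ft_force: [0.6, 0.1, -0.2]
grip_width: 0.307
clk 8.03 pos [ 0.5762 -0.0735  0.1053] jaw 0.058 ydown [-0.003  0.002 -1.   ] F [ 0.6  0.1 -0.2] w 0.307
off [0.001 0.002 0.002]
```

View pics/s2c.png

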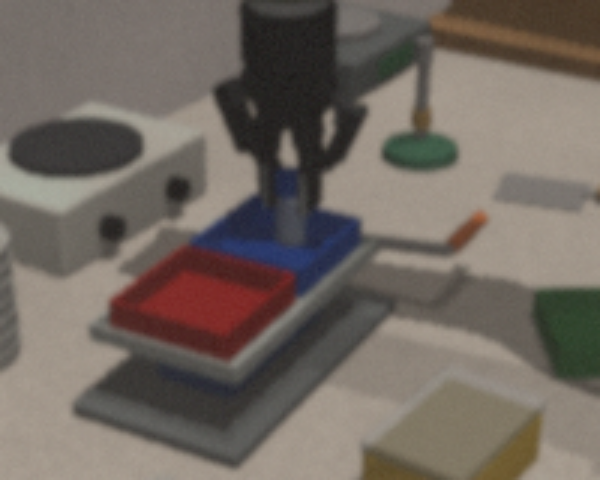

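The vial stands inside the blue tray at crop (290,215), upright and just above or on the floor. I'll lower it 1 mm more and release.

```bash
python3 -m pendant '{"offset":[[0,0.006,0],[0,0.006,0],[0,0.006,0]],"turn":[[0,0,0],[0,0,0],[0,0,0]]}' 
python3 -m pendant '{"offset":[[0,0.006,0],[0,0.006,0],[0,0.006,0],[0,0,0]],"turn":[[0,0,0],[0,0,0],[0,0,0],[0,0,0]]}' 60
python3 -m pendant '{"offset":[[0,-0.1,0],[0,-0.25,0],[0,-0.45,0],[0,-0.5,0]],"turn":[[0,0,0],[0,0,0],[0,0,0],[0,0,0]]}' 
python3 -c "
from h import *
go([.566,.367,.18],[.566,.367,.03],ang=.063)"
```

```text
clock: 8.45
position: [0.5762, -0.0735, 0.1041]
ee_rot: [-0.706, -0.019, 0.021, 0.708]
ft_force: [0.6, -1.1, -0.1]
grip_width: 0.306
clock: 8.95
position: [0.5762, -0.0735, 0.1042]
ee_rot: [-0.706, -0.019, 0.021, 0.708]
ft_force: [-0.4, 0.3, -0.0]
grip_width: 0.601
clock: 9.45
position: [0.5779, -0.0734, 0.2083]
ee_rot: [-0.706, -0.021, 0.02, 0.707]
ft_force: [0.2, -0.2, -0.1]
grip_width: 0.599
clk 9.45 pos [ 0.5779 -0.0734  0.2083] jaw 0.058 ydown [ 0.002  0.001 -1.   ] F [ 0.2 -0.2 -0.1] w 0.599
turn [-0.001 -0.006  0.003]
off [0.068 0.144 2.202]
off [0.066 0.894 2.201]
```

```bash
python3 -m pendant '{"offset":[[0,0,1],[0,0,1],[0,0,1],[0,0,1],[0,0,1]],"turn":[[0,0,0],[0,0,0],[0,0,0],[0,0,0],[0,0,0]]}' >/dev/null
python3 -m pendant '{"offset":[[0.07,0.15,1],[0.07,0.15,1],[0.07,0.15,1],[0.07,0.15,1],[0.07,0.15,1]],"turn":[[0,0,0],[0,0,0],[0,0,0],[0,0,0],[0,0,0]]}' >/dev/null
python3 - <<'E'
from h import *
go([.566,.367,.1],[.566,.367,.03],ang=.063)
im,d=snap('top','t2');P=cloud('top',d)
cv2.imwrite('pics/t2c.png',cv2.resize(im[150:300,150:450],None,fx=2.6,fy=2.6)[:,:,::-1])
E
```

```text
clk 10.7 pos [0.5688 0.3262 0.1784] jaw 0.059 ydown [ 0.001  0.    -1.   ] F [ 0.5 -0.3  0.5] w 0.602
turn [-0.    -0.005  0.002]
off [-0.002  0.392  0.204]
off [-0.003  0.742  0.204]
```

View pics/t2c.png

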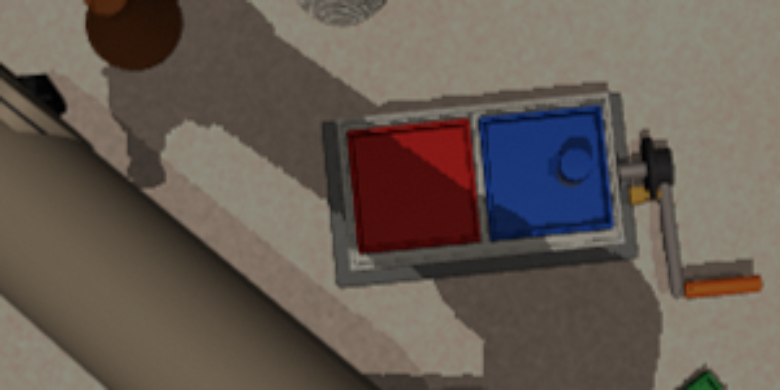

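The first blue vial stands in the right part of the blue tray at crop (575,160), upright. Next is the second blue vial.

```bash
python3 -m pendant '{"offset":[[0,0.1,0.2],[0,0.3,0.205],[-0.003,0.5,0.205],[-0.003,0.6,0.205],[-0.003,0.68,0.205],[-0.003,0.742,0.205],[-0.003,0.742,0.205]],"turn":[[0,0,0],[0,0,0],[0,0,0],[0,0,0],[0,0,0],[0,0,0],[0,0,0]]}' 
python3 -m pendant '{"offset":[[0,0,0],[0,0,0],[0,0,0],[0,0,0],[0,0,0],[0,0,0]],"turn":[[0,0,0],[0,0,0],[0,0,0],[0,0,0],[0,0,0],[0,0,0]]}' 10 30
python3 -m pendant '{"offset":[[0,-0.1,0],[0,-0.25,0],[0,-0.4,0],[0,-0.55,0],[0,-0.7,0],[0,-0.8,0],[0,-0.8,0]],"turn":[[0,0,0],[0,0,0],[0,0,0],[0,0,0],[0,0,0],[0,0,0],[0,0,0]]}' 
python3 -c "
from h import *
go([.5736,-.029,.19],[.5736,-.029,.105],ang=.063)"
```

```text
clock: 11.62
position: [0.5668, 0.3655, 0.0301]
ee_rot: [0.707, 0.021, -0.02, -0.707]
ft_force: [0.4, -0.2, -0.4]
grip_width: 0.6
clock: 12.38
position: [0.5672, 0.366, 0.031]
ee_rot: [-0.707, -0.021, 0.019, 0.707]
ft_force: [-0.8, 0.1, 5.6]
grip_width: 0.305
clock: 13.25
position: [0.5671, 0.3665, 0.1928]
ee_rot: [-0.706, -0.022, 0.018, 0.707]
ft_force: [-0.3, 0.7, -0.9]
grip_width: 0.304
clk 13.25 pos [0.5671 0.3665 0.1928] jaw 0.057 ydown [ 0.005  0.002 -1.   ] F [-0.3  0.7 -0.9] w 0.304
turn [-0.002 -0.007  0.007]
off [-0.081  0.011 -1.976]
off [-0.083  0.436 -1.977]
```

```bash
python3 -m pendant '{"offset":[[0,0,-0.1],[0,0,-0.3],[0,0,-0.5],[0,0,-0.7],[-0.02,0,-0.85],[-0.04,0,-0.95],[-0.04,0,-1]],"turn":[[0,0,0],[0,0,0],[0,0,0],[0,0,0],[0,0,0],[0,0,0],[0,0,0]]}' >/dev/null
python3 -m pendant '{"offset":[[-0.02,0,-0.15],[-0.04,0,-0.35],[-0.04,0,-0.55],[-0.04,0,-0.75],[-0.04,0,-0.88],[-0.04,0,-0.96],[-0.04,0,-0.976],[-0.04,0,-0.976]],"turn":[[0,0,0],[0,0,0],[0,0,0],[0,0,0],[0,0,0],[0,0,0],[0,0,0],[0,0,0]]}' 
python3 -c "
from h import *
go([.5736,-.029,.106],ang=.063)"
```

```text
clock: 15.12
position: [0.5731, -0.0293, 0.1912]
ee_rot: [-0.706, -0.022, 0.019, 0.707]
ft_force: [0.1, 0.5, -0.2]
grip_width: 0.304
clk 15.12 pos [ 0.5731 -0.0293  0.1912] jaw 0.057 ydown [ 0.004  0.001 -1.   ] F [ 0.1  0.5 -0.2] w 0.304
turn [-0.002 -0.007  0.005]
off [0.001 0.426 0.001]
```

```bash
python3 -m pendant '{"offset":[[0,0.1,0],[0,0.2,0],[0,0.28,0],[0,0.34,0],[0,0.38,0],[0,0.4,0],[0,0.42,0],[0,0.43,0],[0,0.43,0],[0,0.43,0]],"turn":[[0,0,0],[0,0,0],[0,0,0],[0,0,0],[0,0,0],[0,0,0],[0,0,0],[0,0,0],[0,0,0],[0,0,0]]}' 
python3 -m pendant '{"offset":[[0,0,0],[0,0,0],[0,0,0],[0,0,0]],"turn":[[0,0,0],[0,0,0],[0,0,0],[0,0,0]]}' 60
python3 -m pendant '{"offset":[[0,-0.1,0],[0,-0.25,0],[0,-0.45,0],[0,-0.5,0]],"turn":[[0,0,0],[0,0,0],[0,0,0],[0,0,0]]}' 
python3 -c "
from h import *
go([.467,.368,.18],[.467,.368,.03],ang=.063)"
```

```text
clock: 16.38
position: [0.5736, -0.0292, 0.1054]
ee_rot: [-0.706, -0.022, 0.019, 0.707]
ft_force: [0.2, 0.7, -0.6]
grip_width: 0.304
clock: 16.88
position: [0.5736, -0.0292, 0.1054]
ee_rot: [-0.706, -0.022, 0.019, 0.707]
ft_force: [-0.1, -0.3, 0.1]
grip_width: 0.6
clock: 17.38
position: [0.5746, -0.0289, 0.2095]
ee_rot: [-0.707, -0.023, 0.017, 0.707]
ft_force: [-0.1, -0.4, 0.3]
grip_width: 0.598
clk 17.38 pos [ 0.5746 -0.0289  0.2095] jaw 0.057 ydown [ 0.009  0.001 -1.   ] F [-0.1 -0.4  0.3] w 0.598
turn [-0.    -0.007  0.011]
off [-0.424  0.144  2.012]
off [-0.431  0.894  2.012]
```

```bash
python3 -m pendant '{"offset":[[-0.2,0,1],[-0.2,0,1],[-0.2,0,1],[-0.2,0,1],[-0.2,0,1],[-0.2,0,1]],"turn":[[0,0,0.01],[0,0,0.01],[0,0,0.01],[0,0,0.01],[0,0,0.01],[0,0,0.01]]}' >/dev/null
python3 -m pendant '{"offset":[[-0.22,0.1,1],[-0.22,0.1,1],[-0.22,0.1,1],[-0.22,0.1,1],[-0.22,0.1,1],[-0.22,0.1,1]],"turn":[[0,0,0],[0,0,0],[0,0,0],[0,0,0],[0,0,0],[0,0,0]]}' >/dev/null
python3 - <<'E'
from h import *
go([.467,.368,.1],[.467,.368,.03],ang=.063)
E
```

```text
clk 18.88 pos [0.4708 0.3612 0.1888] jaw 0.051 ydown [ 0.001 -0.002 -1.   ] F [-0.3 -0.8  0.1] w 0.601
turn [ 0.002 -0.015  0.001]
off [-0.018  0.444  0.036]
off [-0.018  0.794  0.036]
```

```bash
python3 -m pendant '{"offset":[[-0.018,0.1,0.036],[-0.018,0.3,0.036],[-0.018,0.5,0.036],[-0.018,0.62,0.036],[-0.018,0.72,0.036],[-0.018,0.794,0.036],[-0.018,0.794,0.036]],"turn":[[0,-0.015,0],[0,-0.015,0],[0,-0.015,0],[0,-0.015,0],[0,-0.015,0],[0,-0.015,0],[0,-0.015,0]]}' 
python3 -m pendant '{"offset":[[0,0,0],[0,0,0],[0,0,0],[0,0,0],[0,0,0],[0,0,0]],"turn":[[0,0,0],[0,0,0],[0,0,0],[0,0,0],[0,0,0],[0,0,0]]}' 10 30
python3 -m pendant '{"offset":[[0,-0.1,0],[0,-0.25,0],[0,-0.4,0],[0,-0.55,0],[0,-0.7,0],[0,-0.8,0],[0,-0.8,0]],"turn":[[0,0,0],[0,0,0],[0,0,0],[0,0,0],[0,0,0],[0,0,0],[0,0,0]]}' 
python3 -c "
from h import *
go([.568,.060,.19],[.568,.060,.105],ang=.063)"
```

```text
clock: 19.75
position: [0.4667, 0.3674, 0.029]
ee_rot: [0.708, 0.022, -0.022, -0.706]
ft_force: [-0.4, -0.5, 0.3]
grip_width: 0.597
clock: 20.5
position: [0.4672, 0.3678, 0.0299]
ee_rot: [0.707, 0.023, -0.022, -0.706]
ft_force: [0.4, -0.2, 6.3]
grip_width: 0.305
clock: 21.38
position: [0.4673, 0.3686, 0.1915]
ee_rot: [0.707, 0.023, -0.021, -0.707]
ft_force: [0.1, 0.1, -1.1]
grip_width: 0.303
clk 21.38 pos [0.4673 0.3686 0.1915] jaw 0.063 ydown [ 0.003 -0.    -1.   ] F [ 0.1  0.1 -1.1] w 0.303
turn [ 0.001 -0.     0.004]
off [ 0.405  0.01  -1.572]
off [ 0.404  0.435 -1.572]
```

```bash
python3 -m pendant '{"offset":[[0.02,0,-0.1],[0.06,0,-0.25],[0.1,0,-0.4],[0.15,0,-0.55],[0.19,0,-0.7],[0.2,0,-0.78],[0.2,0,-0.8]],"turn":[[0,0,0],[0,0,0],[0,0,0],[0,0,0],[0,0,0],[0,0,0],[0,0,0]]}' >/dev/null
python3 -m pendant '{"offset":[[0.02,0,-0.1],[0.06,0,-0.25],[0.1,0,-0.4],[0.15,0,-0.55],[0.19,0,-0.7],[0.2,0,-0.76],[0.204,0,-0.772],[0.204,0,-0.772]],"turn":[[0,0,0],[0,0,0],[0,0,0],[0,0,0],[0,0,0],[0,0,0],[0,0,0],[0,0,0]]}' 
python3 -c "
from h import *
go([.568,.060,.1045],ang=.063)"
```

```text
clock: 23.25
position: [0.5669, 0.0609, 0.1915]
ee_rot: [0.707, 0.023, -0.022, -0.707]
ft_force: [0.6, 0.1, -0.7]
grip_width: 0.31
clk 23.25 pos [0.5669 0.0609 0.1915] jaw 0.064 ydown [ 0.002 -0.    -1.   ] F [ 0.6  0.1 -0.7] w 0.31
turn [0.    0.001 0.003]
off [ 0.004  0.435 -0.004]
```

```bash
python3 -m pendant '{"offset":[[0,0.1,0],[0,0.2,0],[0,0.28,0],[0,0.34,0],[0,0.38,0],[0,0.41,0],[0,0.425,0],[0,0.435,0],[0,0.435,0],[0,0.435,0]],"turn":[[0,0,0],[0,0,0],[0,0,0],[0,0,0],[0,0,0],[0,0,0],[0,0,0],[0,0,0],[0,0,0],[0,0,0]]}' 
python3 -m pendant '{"offset":[[0,0,0],[0,0,0],[0,0,0],[0,0,0]],"turn":[[0,0,0],[0,0,0],[0,0,0],[0,0,0]]}' 60
python3 -m pendant '{"offset":[[0,-0.1,0],[0,-0.25,0],[0,-0.45,0],[0,-0.5,0]],"turn":[[0,0,0],[0,0,0],[0,0,0],[0,0,0]]}' 
python3 -c "
from h import *
go([.476,-.202,.2],ang=.063)"
```

```text
clock: 24.5
position: [0.5673, 0.0609, 0.1047]
ee_rot: [0.707, 0.023, -0.021, -0.707]
ft_force: [1.1, 0.2, -0.7]
grip_width: 0.306
clock: 25.0
position: [0.5673, 0.0608, 0.1047]
ee_rot: [0.707, 0.023, -0.021, -0.707]
ft_force: [-0.3, -0.4, -0.2]
grip_width: 0.603
clock: 25.5
position: [0.5683, 0.0615, 0.2087]
ee_rot: [0.707, 0.025, -0.02, -0.707]
ft_force: [-0.5, -1.0, -0.1]
grip_width: 0.604
clk 25.5 pos [0.5683 0.0615 0.2087] jaw 0.064 ydown [ 0.008  0.    -1.   ] F [-0.5 -1.  -0.1] w 0.604
turn [0.    0.001 0.01 ]
off [-0.545  0.04  -1.285]
```

```bash
python3 -m pendant '{"offset":[[-0.2,0,-0.65],[-0.2,0,-0.65],[-0.2,0,-0.65],[-0.2,0,-0.65],[-0.2,0,-0.65]],"turn":[[0,0,0.01],[0,0,0.01],[0,0,0.01],[0,0,0.01],[0,0,0.01]]}' >/dev/null
python3 -m pendant '{"offset":[[-0.34,0.3,-0.64],[-0.34,0.3,-0.64],[-0.34,0.3,-0.64],[-0.34,0.3,-0.64],[-0.34,0.3,-0.64],[-0.34,0.3,-0.64]],"turn":[[0,0,0],[0,0,0],[0,0,0],[0,0,0],[0,0,0],[0,0,0]]}' >/dev/null
python3 - <<'E'
from h import *
go([.476,-.205,.035],ang=.063)
im,d=snap('top','t3');P=cloud('top',d)
hsv=cv2.cvtColor(im,cv2.COLOR_RGB2HSV);H,S,V=[hsv[...,i].astype(int) for i in range(3)]
m=(H>105)&(H<125)&(S>120)&(V>50)
for nm,mm in(('blue',m),('red',((H<6)|(H>174))&(S>150))):
    q=P[mm&(P[...,2]>.115)]
    print(nm,len(q),q[:,2].max() if len(q) else 0)
    z=(mm&(P[...,2]>.115)).astype(np.uint8);n,l,s,c=cv2.connectedComponentsWithStats(z)
    for i in range(1,n):
        if s[i,4]>20: print(s[i,4],c[i].round(1),ray('top',*c[i],.136).round(3),np.median(P[l==i],0).round(3))
cv2.imwrite('pics/t3c.png',cv2.resize(im[150:300,150:450],None,fx=2.6,fy=2.6)[:,:,::-1])
E
```

```text
clk 26.88 pos [ 0.4788 -0.1992  0.1491] jaw 0.07 ydown [ 0.001  0.    -1.   ] F [-0.   0.3  0.3] w 0.6
turn [-0.     0.008  0.002]
off [-0.017  0.571 -0.028]
blue 262 1.4184128952175576
128 [371.2 213.2] [ 0.575 -0.074  0.136] [ 0.576 -0.074  0.135]
129 [350.  215.5] [ 0.572 -0.029  0.136] [ 0.571 -0.029  0.135]
red 150 1.4184128952175576
130 [308.2 219.9] [0.565 0.06  0.136] [0.565 0.06  0.135]
```

View pics/t3c.png

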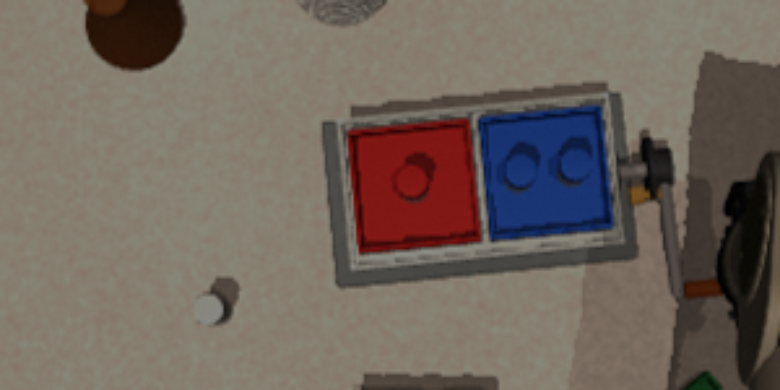

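All three vials stand in their own trays, at crop (412,180), (520,170) and (575,160). Cap tops are at 135–136 mm as expected. Now the handle.

```bash
python3 -m pendant '{"offset":[[-0.017,0.1,-0.028],[-0.017,0.25,-0.028],[-0.017,0.4,-0.028],[-0.017,0.5,-0.028],[-0.017,0.57,-0.028],[-0.017,0.57,-0.028]],"turn":[[0,0.008,0],[0,0.008,0],[0,0.008,0],[0,0.008,0],[0,0.008,0],[0,0.008,0]]}' 
python3 -m pendant '{"offset":[[0,0,0],[0,0,0],[0,0,0],[0,0,0],[0,0,0],[0,0,0],[0,0,0]],"turn":[[0,0,0],[0,0,0],[0,0,0],[0,0,0],[0,0,0],[0,0,0],[0,0,0]]}' 0 30
python3 - <<'E'
from h import *
go(ang=.063); im,d=snap('side','s3')
cv2.imwrite('pics/s3c.png',cv2.resize(im[140:300,220:480],None,fx=3,fy=3)[:,:,::-1])
# arc plan relative to the grasp: stand-x shift and z shift of handle for lever angles
R=.110
for q in np.linspace(0,1.45,11):
    a=.12+q; print(round(q,3),'x',round(R*(np.cos(.12)-np.cos(a))/.2,3),'y',round(-R*(np.sin(a)-np.sin(.12))/.2,3))
E
```

```text
clock: 27.68
position: [0.4755, -0.2049, 0.0346]
ee_rot: [-0.706, -0.022, 0.022, 0.707]
ft_force: [-0.0, -0.2, 0.6]
grip_width: 0.601
clock: 28.55
position: [0.4766, -0.2051, 0.0354]
ee_rot: [-0.707, -0.023, 0.022, 0.707]
ft_force: [4.1, -0.2, 6.2]
grip_width: 0.162
clk 28.55 pos [ 0.4766 -0.2051  0.0354] jaw 0.063 ydown [ 0.002  0.    -1.   ] F [ 4.1 -0.2  6.2] w 0.162
turn [-0.     0.     0.003]
0.0 x 0.0 y -0.0
0.145 x 0.015 y -0.078
0.29 x 0.042 y -0.153
0.435 x 0.079 y -0.224
0.58 x 0.125 y -0.288
0.725 x 0.181 y -0.346
0.87 x 0.244 y -0.394
1.015 x 0.314 y -0.433
1.16 x 0.388 y -0.461
1.305 x 0.466 y -0.478
1.45 x 0.546 y -0.484
```

View pics/s3c.png

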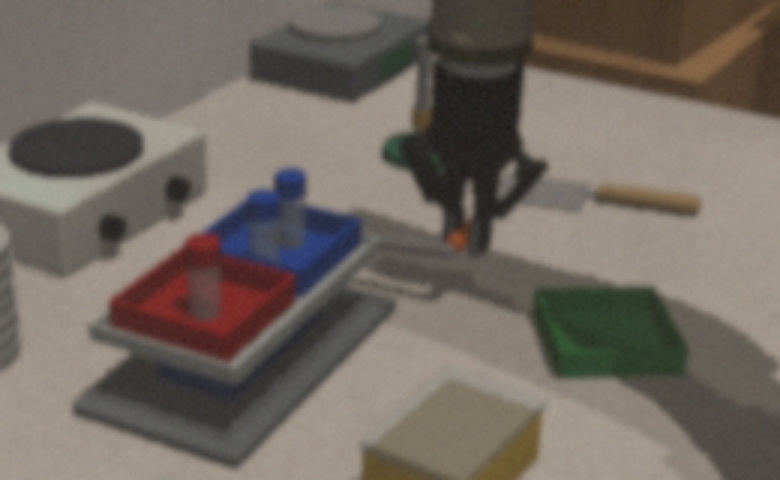

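The handle is pinched at crop (460,238). All three vials are upright at (205,275), (262,225) and (290,205). First half of the swing:

```bash
python3 -m pendant '{"offset":[[0.006,-0.039,0],[0.015,-0.078,0],[0.027,-0.116,0],[0.042,-0.153,0],[0.059,-0.189,0],[0.079,-0.224,0],[0.101,-0.257,0],[0.125,-0.288,0],[0.152,-0.318,0],[0.181,-0.346,0],[0.181,-0.346,0]],"turn":[[0,0,0],[0,0,0],[0,0,0],[0,0,0],[0,0,0],[0,0,0],[0,0,0],[0,0,0],[0,0,0],[0,0,0],[0,0,0]]}' 0 40
python3 - <<'E'
from h import *
def at(q): a=.12+q;return [*(np.array([.4766,-.2051])+X*.11*(np.cos(.12)-np.cos(a))),.0354+.11*(np.sin(a)-np.sin(.12))]
go(*[at(q) for q in np.linspace(.725,1.45,11)],ang=.063)
E
```

```text
clock: 29.98
position: [0.5086, -0.2031, 0.1049]
ee_rot: [-0.707, -0.019, 0.025, 0.707]
ft_force: [-23.2, 1.9, 18.6]
grip_width: 0.161
clk 29.98 pos [ 0.5086 -0.2031  0.1049] jaw 0.062 ydown [-0.007  0.    -1.   ] F [-23.2   1.9  18.6] w 0.161
turn [-0.001 -0.001 -0.009]
off [ 0.02   0.002 -0.   ]
off [ 0.051 -0.024 -0.   ]
off [ 0.083 -0.047  0.   ]
off [ 0.117 -0.068  0.   ]
off [ 0.153 -0.086  0.   ]
off [ 0.189 -0.102  0.   ]
off [ 0.227 -0.115  0.   ]
off [ 0.265 -0.125  0.   ]
off [ 0.305 -0.133  0.   ]
off [ 0.344 -0.138  0.   ]
off [ 0.384 -0.139  0.   ]
```

Force is about 29 N, mostly radially outward, so my arc was a few mm tight. I'll re-base on the measured pose and continue in smaller pieces.

```bash
cat > arc.py <<'E'
from h import *
def arc(qs,px=.585,pz=.0222):
    o=manip.get_obs();p=o['position'];f=o['ft_force'];v=np.array([px-p[0],p[2]-pz]);r=np.hypot(*v);a0=np.arctan2(v[1],v[0])
    fr=-f[0]*np.cos(a0)+f[2]*np.sin(a0);ft=f[0]*np.sin(a0)+f[2]*np.cos(a0)
    print('q',a0-.12,'r',r,'Frad',fr,'Ftan',ft)
    go(*[[p[0]+X[0]*r*(np.cos(a0)-np.cos(.12+q)),p[1]+X[1]*r*(np.cos(a0)-np.cos(.12+q)),pz+r*np.sin(.12+q)] for q in qs],ang=.063)
if __name__=="__main__": arc(eval(sys.argv[1]))
E
python3 -m pendant '{"offset":[[0,0,0],[0,0,0]],"turn":[[0,0,0],[0,0,0]]}'
python3 arc.py '[.75,.8,.85,.9,.95,1,1.05]'
```

```text
clock: 30.22
position: [0.5081, -0.203, 0.1049]
ee_rot: [-0.707, -0.019, 0.025, 0.707]
ft_force: [-4.7, -0.3, -1.6]
grip_width: 0.15
q 0.7016096622964838 r 0.11295282899746693 Frad 1.9935862503408117 Ftan -4.547674408568069
clk 30.23 pos [ 0.5081 -0.203   0.1049] jaw 0.062 ydown [-0.009  0.    -1.   ] F [-4.7 -0.3 -1.6] w 0.15
turn [-0.001 -0.001 -0.011]
off [ 0.02  -0.018  0.   ]
off [ 0.042 -0.036  0.   ]
off [ 0.065 -0.053  0.   ]
off [ 0.088 -0.068  0.   ]
off [ 0.113 -0.083  0.   ]
off [ 0.138 -0.096  0.   ]
off [ 0.163 -0.108  0.   ]
```

```bash
python3 -m pendant '{"offset":[[0.02,-0.018,0],[0.042,-0.036,0],[0.065,-0.053,0],[0.088,-0.068,0],[0.113,-0.083,0],[0.138,-0.096,0],[0.163,-0.108,0]],"turn":[[0,0,0],[0,0,0],[0,0,0],[0,0,0],[0,0,0],[0,0,0],[0,0,0]]}'
python3 arc.py '[1.05,1.1,1.15,1.2,1.25,1.3,1.35,1.4,1.45]'
```

```text
clock: 31.1
position: [0.5399, -0.2011, 0.1282]
ee_rot: [0.707, 0.018, -0.026, -0.707]
ft_force: [-17.9, 2.4, 20.8]
grip_width: 0.159
q 1.048304326289184 r 0.1152103998927471 Frad 26.1545650330374 Ftan -8.351744679467576
clk 31.1 pos [ 0.5399 -0.2011  0.1282] jaw 0.062 ydown [-0.012 -0.001 -1.   ] F [-17.9   2.4  20.8] w 0.159
turn [ 0.    -0.001 -0.015]
off [ 0.001 -0.     0.   ]
off [ 0.028 -0.011  0.   ]
off [ 0.055 -0.021  0.   ]
off [ 0.082 -0.029  0.   ]
off [ 0.11  -0.036  0.   ]
off [ 0.139 -0.041  0.   ]
off [ 0.167 -0.045  0.   ]
off [ 0.196 -0.048  0.   ]
off [ 0.225 -0.049  0.   ]
```

```bash
python3 -m pendant '{"offset":[[0,0,0],[0,0,0]],"turn":[[0,0,0],[0,0,0]]}'
python3 - <<'E'
from h import *
def orange(im,P):
    hsv=cv2.cvtColor(im,cv2.COLOR_RGB2HSV);H,S,V=[hsv[...,i].astype(int) for i in range(3)]
    m=(H>=2)&(H<16)&(S>150)&(V>110); n,l,s,c=cv2.connectedComponentsWithStats(m.astype(np.uint8))
    for i in range(1,n):
        q=np.median(P[l==i],0)
        if s[i,4]>8 and abs(q[1]+.2)<.08: print(c[i].round(1),s[i,4],q.round(4))
f=np.load('pics/side0.npz');orange(f['im'],cloud('side',f['d']))
f=np.load('pics/s3.npz');orange(f['im'],cloud('side',f['d']))
im,d=snap('side','s4');orange(im,cloud('side',d))
o=manip.get_obs();print(o['position'],o['ft_force'])
im,d=snap('top','t4');P=cloud('top',d);orange(im,P)
for u,v in((371,213),(350,215),(308,220)): print(np.median(P[v-12:v+12,u-8:u+8][P[v-12:v+12,u-8:u+8,2]<.3].reshape(-1,3)[:,2]), np.percentile(P[v-6:v+4,u-4:u+4,2],80))
a=cv2.imread('pics/s4.png')[140:300,220:480];cv2.imwrite('pics/s4c.png',cv2.resize(a,None,fx=3,fy=3,interpolation=2))
E
```

```text
clock: 31.35
position: [0.5402, -0.201, 0.1288]
ee_rot: [0.707, 0.018, -0.026, -0.706]
ft_force: [-5.3, 1.3, 3.9]
grip_width: 0.159
[375.3 216.4] 32 [ 0.4747 -0.1948  0.06  ]
[372.2 219.4] 14 [ 0.4739 -0.1764  0.0605]
[351.5 183.5] 12 [ 0.5361 -0.1742  0.1466]
[ 0.54013882 -0.20099356  0.12877223] [-5.60063837  0.58331491  3.72009104]
[419.3 228.9] 30 [ 0.5374 -0.1721  0.1487]
0.0944107724092641 0.15533317570915245
0.09413375638059694 0.15546380990742228
0.09455976259305005 0.1568300494813313
```

View pics/s4c.png

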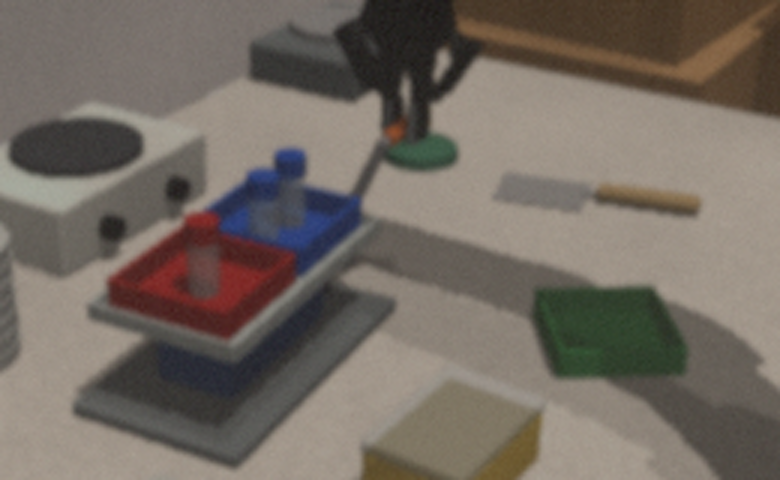

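The side and top views agree. The handle has moved +63 mm in x and +87 mm in z, which puts the lever at about 1.02 rad with the stage nearly up. The bar has slid about 7 mm toward the fingertips but is still held. I'll continue with mostly +x motion and less z.

```bash
python3 -m pendant '{"offset":[[0.024,-0.008,0],[0.047,-0.014,0],[0.072,-0.019,0],[0.096,-0.023,0],[0.121,-0.027,0]],"turn":[[0,0,0],[0,0,0],[0,0,0],[0,0,0],[0,0,0]]}'
python3 -m pendant '{"offset":[[0,0,0],[0,0,0]],"turn":[[0,0,0],[0,0,0]]}'
cat > chk.py <<'E'
from h import *
def orange(n,f):
    im,d=snap(n,f);P=cloud(n,d)
    hsv=cv2.cvtColor(im,cv2.COLOR_RGB2HSV);H,S,V=[hsv[...,i].astype(int) for i in range(3)]
    m=(H>=2)&(H<16)&(S>150)&(V>110)
    m&=(abs(P[...,1]+.19)<.06)&(P[...,0]>.4)&(P[...,0]<.66)
    if m.sum()<6: print(n,'few',m.sum());return
    q=np.median(P[m],0);dx,dz=q[0]-.0018*(n=='top')*-1-(.476 if n=='top' else .4739),q[2]-(.062 if n=='top' else .0605)
    print(n,m.sum(),q.round(4),'q from x',np.arccos(np.clip(.9928-dx/.11,-1,1))-.12,'from z',np.arcsin(np.clip(dz/.11+.1197,-1,1))-.12)
    if n=='top':
        for u,v in((371,213),(350,215),(308,220)): print('cap z',np.percentile(P[v-6:v+4,u-4:u+4,2],80).round(4))
s=sys.argv[1];orange('side','s'+s);orange('top','t'+s);go(ang=.063)
E
python3 chk.py 5
```

```text
clock: 32.08
position: [0.5647, -0.1994, 0.1357]
ee_rot: [0.707, 0.018, -0.026, -0.706]
ft_force: [-11.0, 2.3, 16.6]
grip_width: 0.155
clock: 32.33
position: [0.5647, -0.1994, 0.1359]
ee_rot: [0.707, 0.018, -0.026, -0.706]
ft_force: [-4.6, 0.7, 2.3]
grip_width: 0.16
side 13 [ 0.561  -0.175   0.1551] q from x 1.2487083388296067 from z 1.2506546660375872
top 31 [ 0.562  -0.1711  0.1561] q from x 1.254984768611752 from z 1.2294400715276592
cap z 0.158
cap z 0.1576
cap z 0.1574
clk 32.42 pos [ 0.5647 -0.1994  0.1359] jaw 0.062 ydown [-0.011 -0.002 -1.   ] F [-5.  -0.3  2.2] w 0.157
turn [ 0.001 -0.001 -0.015]
```

At 1.25 rad, both views agree. Final piece to 1.45: +22 mm in x and +2 mm in z.

```bash
python3 -m pendant '{"offset":[[0.022,-0.002,0],[0.045,-0.004,0],[0.067,-0.005,0],[0.09,-0.006,0],[0.112,-0.006,0],[0.112,-0.006,0]],"turn":[[0,0,0],[0,0,0],[0,0,0],[0,0,0],[0,0,0],[0,0,0]]}'
python3 -m pendant '{"offset":[[0,0,0],[0,0,0],[0,0,0],[0,0,0]],"turn":[[0,0,0],[0,0,0],[0,0,0],[0,0,0]]}'
python3 chk.py 6
```

```text
clock: 33.17
position: [0.5874, -0.1979, 0.1378]
ee_rot: [0.707, 0.018, -0.026, -0.706]
ft_force: [-6.6, 1.5, 7.5]
grip_width: 0.157
clock: 33.67
position: [0.5872, -0.1979, 0.1379]
ee_rot: [0.707, 0.018, -0.026, -0.706]
ft_force: [-6.6, 0.6, 2.5]
grip_width: 0.158
side 13 [ 0.5824 -0.1715  0.1567] q from x 1.4447086363109451 from z 1.3453885672319412
top 38 [ 0.5845 -0.1704  0.159 ] q from x 1.4608807611940495 from z 1.4507963267948965
cap z 0.1583
cap z 0.1581
cap z 0.1579
clk 33.77 pos [ 0.5872 -0.1978  0.1379] jaw 0.062 ydown [-0.012 -0.002 -1.   ] F [-5.8  0.8  1.6] w 0.154
turn [ 0.001 -0.002 -0.015]
```

```bash
python3 -m pendant '{"offset":[[0,0,0],[0,0,0],[0,0,0],[0,0,0],[0,0,0],[0,0,0]],"turn":[[0,0,0],[0,0,0],[0,0,0],[0,0,0],[0,0,0],[0,0,0]]}'
python3 chk.py 7; python3 -c "
import cv2,numpy as np
a=cv2.imread('pics/s7.png')[140:340,190:480];b=cv2.imread('pics/t7.png')[150:350,150:460]
cv2.imwrite('pics/fin.png',cv2.resize(np.hstack([a,b]),(800,267)))"
```

```text
clock: 34.52
position: [0.5868, -0.1979, 0.1379]
ee_rot: [0.707, 0.017, -0.026, -0.706]
ft_force: [-6.0, 0.5, 1.9]
grip_width: 0.157
side 16 [ 0.5833 -0.172   0.1571] q from x 1.4526068582931182 from z 1.3888926567998396
top 39 [ 0.5843 -0.1702  0.1589] q from x 1.4588111209814172 from z 1.4507963267948965
cap z 0.1577
cap z 0.1573
cap z 0.1578
clk 34.62 pos [ 0.5868 -0.1979  0.1379] jaw 0.062 ydown [-0.013 -0.002 -1.   ] F [-5.7  0.3  1.4] w 0.159
turn [ 0.001 -0.002 -0.016]
```

View pics/fin.png

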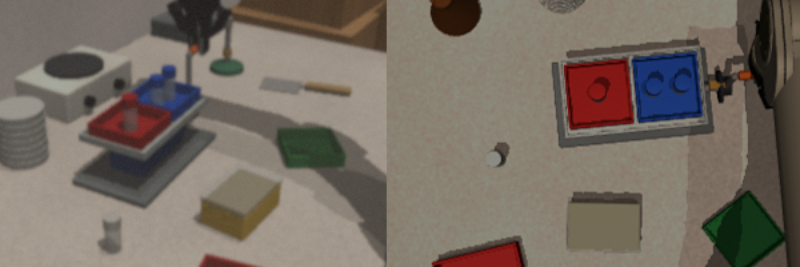

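The lever is upright at left-crop (190,60) and held. All three vials stand in their own trays, and the white vial and bystanders look undisturbed. Handing in.

```bash
python3 -c "
from workcell import manip
print(manip.hand_in())"
```

```text
the job is handed in; nothing more can be done
None
```

I stood the red-capped vial in the red tray and both blue-capped vials in the blue tray with the lever down. I then swung the lever up to upright and handed in at about 34.6 s, still holding the handle; no verdict was reported.

**Last checks**
- **Lever:** the handle's x position gives 1.45–1.46 rad from both cameras. The side view's z estimate read lower (1.35–1.39 rad), but height hardly changes with angle near upright, so it says little there.
- **Stage:** the cap tops rose about 22 mm. The true lift is 20 mm, so the difference is depth noise.
- **Grip:** the opening matches the bar, and about 6 N of spring load shows at the wrist.
- **Vials and bystanders:** all three vials are upright. The white vial and other bystanders in view look unmoved, though I judged the bystanders by eye and did not measure them.

**What went wrong:** my first swing arc was off by a few mm. The wrist force rose to about 30 N and the bar slid about 6–7 mm toward the fingertips. I corrected the path from the measured pose and camera views, and the hold has been steady since.

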